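Bring the trackball to the console

TASK

Pull the flight case's drawer all the way open and leave it open, then take the yellow service tray that lies in it by its black upright grip and carry it to the control console without ever letting the loose red ball leave its shallow pocket or disturbing the tape roll, spray can and converter box. Finish while still holding the tray: level and still, a few centimetres above the console without touching it, the ball straight above the console's empty trackball socket, so that a technician can take it from there.

Things in the scene. Friction and masses are not known exactly. Their poses are not given: they have to be found in the camera images.
- case: Black flight case with aluminium edges, 280 deep x 290 wide x 130 mm high, fixed on the bench. Origin: on the bench, under the middle of its front edge; z up; its open front with the blue drawer panel looks along its -x (roughly at the robot), its body reaches from x = 0 to +280 mm.
- drawer (a joint): Drawer of the flight case: metres pulled out along the case's -x, 0 = shut, 0.200 = fully open (stop). Starts ajar, 0.04 to 0.05. Sliding friction about 1.5 N; stays where it is left. Its inner floor, where the tray stands, is 22 mm above the bench; 246 mm wide, 250 mm long outside, 5 mm walls with tops 66 mm above the bench; the blue front panel, 258 mm wide, reaches 114 mm above the bench.
- drawer_handle (a point): Middle of the drawer's handle, a horizontal steel bar of 12 mm diameter and 100 mm length along the case's y, 55 mm in front of the blue panel and 100 mm above the bench (30 mm below the top of the case); free space behind and around the bar. This frame has the axes of the case and moves with the drawer.
- tray: Yellow service tray, 130 (x) x 90 (y) mm, rim 14 mm high, about 0.22 kg, loose in the drawer; its x axis lies within 0.3 rad of the case's x, ball end towards the back of the case. Origin: centre of its underside; z up. Floor 6 mm thick. Ball pocket at x = +40 mm, upright black grip centred at x = -12 mm, above the balance point of tray and ball (a steel bar at the rear balances the ball).
- tray_grip (a point): Centre of the tray's grip: a black bar 50 mm long (tray x), 12 mm thick (tray y, to be pinched across), 20 mm high, its centre 66 mm above the tray's underside, on two posts, 8 x 12 mm, at its ends (clear gap of 32 mm between them below the bar). Axes of the tray.
- pocket (a point): Where the ball's centre is when it lies in the middle of the pocket: 26 mm above the tray's underside, 40 mm from the tray's centre along its +x. The pocket is a black ring, 36 mm inside diameter, only 4 mm high; the ball can roll about 6 mm in it and climbs out if the tray is tilted beyond about 30 degrees or jerked.
- ball_center (a point): Centre of the loose red trackball, 40 mm diameter, 50 g, which starts in the tray's pocket.
- console: Grey control console, 220 (x) x 200 (y) x 50 mm high, fixed on the bench, with low keys and faders (at most 9 mm high). Origin: centre of its underside; z up.
- socket (a point): Centre of the empty trackball socket of the console, level with the top of its aluminium ring (62 mm outside diameter, 6 mm high), 56 mm above the bench.
- tape_roll: Bystander: yellow roll of tape, 90 mm diameter, 48 mm high, lying flat on the bench; origin at the centre of its underside.
- spray_can: Bystander: upright spray can with blue label, 52 mm diameter, 130 mm high; origin at the centre of its underside.
- converter: Bystander: aluminium signal converter box, 90 x 60 x 26 mm, flat on the bench; origin at the centre of its underside.
Things that resemble listed ones, but are neither listed nor needed, are in the scene too. What is shaped like the tray but blue, purple or turquoise is not meant.

How it is judged:
By the outcome, as a careful person would: the job done as asked, in the order asked, and still so for the second after the job is handed in, while the arm keeps its last pose, push and grip.
It also fails if it takes over 58 s, if anything falls off the work surface, if the arm or the gripper's body presses on something with over 40 N, if the wrist force passes 120 N, or if a joint passes its speed limit or range.

ROBOT

A 6-joint arm with a two-finger parallel gripper is mounted at the origin on the work surface. World frame = base frame: x ahead of the robot, y to its left, z up, the work surface at z = 0. Lengths are in m, angles in rad, forces in N, time in s.
With the tool pointing down it reaches from about 0.35 to 1 m from the base axis. Payload 7.1 kg.
Tool frame: the origin (TCP) lies at the very end of the fingers, on their centre line; the grasp point (between the pads) lies ctrl.pinch_z behind it (ctrl.pinch_z is the distance from the TCP to the grasp point, in m); x points along the fingers, z is the direction in which the jaws open and shut, and the axes are right-handed (so a half turn about x gives the same grasp; the last joint's range is limited). The gripper opens to 85 mm and grips with 20 to 120 N. Pads are 22 mm wide; open, the fingers measure 114 mm over their backs; the gripper's body (76 mm by 85 mm) begins 54 mm behind the grasp point. The pads swing forward as they close: fully open they stand 13 mm farther back than shut.
Start: joints at [1.1, 0.423, 1.63, -0, 1.089, -0.019], TCP at [0.273, 0.562, 0.231] pointing down, gripper open.
Joint ranges: [-3, 3], [-0.9, 2.11], [0.09, 2.58], [-1.31, 4.45], [0.11, 2.69], [-2.54, 2.54]. Speed limits (rad/s): [2.39, 2.39, 3.01, 3.14, 3.14, 3.14].

INTERFACE

Orientations are given as a 3x3 rotation matrix whose columns are the frame's x, y, z axes.
In Python, from workcell import ctrl gives the robot as it stands. The module is installed in compiled form; this text tells all that it offers.
- The arm moves only by the tool send_rows, never from a script. Its argument "targets" is a list of rows, each an object with "delta_pos": the shift along the tool's x, y, z in mm, a list of three; "spin": the turn about the tool's x in rad; "claw": the opening, from -1 (shut) to 1 (fully open). A call has 1 to 20 rows; each row shifts and turns the pose as measured when the row begins, along the tool's axes as they then stand; what a row does not reach is not made up. A row lasts 1/12 s, in which the tool goes at most 41.7 mm and 7.16 degrees, less where a joint would pass 70% of its speed; a pose out of reach is approached as far as the arm can. A call with a gripper value outside its range is refused whole. The fingers move at their own pace and stop on an object; the grip force is fixed at half the most. Time passes only in rows, so rows that do not move let the fingers close. It gives the time, the measured TCP pose, the force and the opening at its end, in the units of the state.
- ctrl.state(): the state, without advancing time (a new reading comes with each control period).
- ctrl.read_camera(name): name is "scene" or "top" or "wrist"; returns a dict with "img" (400x640x3 uint8, red, green, blue), "fx", "fy", "cx", "cy" (pixels), "xyz" and "rotation" of the camera in the world; the wrist camera has in their place "T_tool_cam" (4x4, takes a point from camera to tool coordinates, whose origin is the TCP and whose axes are the tool frame's). Camera axes: x right, y up, looking along -z (the intrinsics and any distortion apply to the point x, -y, -z); pixel columns grow to the right and rows downward; lengths in m; the calibration is good to about 2 mm. A picture is of the moment at which its call begins: read the wrist's pose just before it. There is no depth.
- ctrl.finish_job(): hands the job in, once; it reports no verdict.
The state is a dict: "time_s": time; "joints": joint angles; "qd": joint speeds; "joint_efforts": joint torques, N m; "tool_pos": TCP position; "orientation": TCP orientation; "ft_force": force on the tool from outside, world axes, zero at the start; "ft_torque": the same for the moment, N m; "grip_width": finger opening in m.
Only numpy, scipy, OpenCV 4.12 (cv2) and the standard library are available. Lean on these libraries where they do the work, as an engineer would, in place of code of your own. Each camera call takes 0.05 s, during which the arm holds its last target. There are 200 camera calls.

## Working session

There is one attempt and no reset: what is moved stays moved. The work goes in short steps, Python scripts to look and compute and a tool call to move; the robot and the scene stay as the last step left them, time stands still between calls to the robot, and variables do not carry over. Pictures are saved under pics/ and viewed, about 8 in all and at most 12, crops included, and the job is handed in when it is done.

Besides the shell and the picture viewer there is one more tool, called as name([rows], argument=value, ...), one row to a line, values as JSON. send_rows: Moves the arm, as the interface text tells. Its arguments: {"type":"object","properties":{"targets":{"type":"array"}},"required":["targets"]}

```bash
mkdir -p pics
cat > h.py <<'E'
import numpy as np, cv2
from workcell import ctrl
def cam(name, fn=None):
    s=ctrl.state(); c=ctrl.read_camera(name)
    if name=="wrist":
        T=np.array(c["T_tool_cam"]); R=np.array(s["orientation"])
        c["rotation"]=R@T[:3,:3]; c["xyz"]=np.array(s["tool_pos"])+R@T[:3,3]
    c["xyz"]=np.array(c["xyz"]); c["rotation"]=np.array(c["rotation"])
    if fn: cv2.imwrite("pics/"+fn, cv2.cvtColor(c["img"],cv2.COLOR_RGB2BGR))
    return c
def plane(c,u,v,z):
    d=c["rotation"]@np.array([(u-c["cx"])/c["fx"],-(v-c["cy"])/c["fy"],-1.])
    return c["xyz"]+d*(z-c["xyz"][2])/d[2]
def proj(c,p):
    q=c["rotation"].T@(np.array(p)-c["xyz"]); return c["cx"]-c["fx"]*q[0]/q[2], c["cy"]+c["fy"]*q[1]/q[2]
E
python3 - <<'E'
from h import *
for n in("top","scene"):
    c=cam(n,n+"0.png"); print(n,c["xyz"],c["rotation"].round(3).tolist(),c["fx"],c["fy"],c["cx"],c["cy"],[k for k in c])
s=ctrl.state();print(s, ctrl.pinch_z)
E
```

```text
top [0.32288191 0.04087187 1.27302786] [[0.011, 0.977, -0.213], [-1.0, 0.012, 0.004], [0.006, 0.213, 0.977]] 470.18672138228317 470.18672138228317 311.8282391765657 197.20024484318168 ['img', 'fx', 'fy', 'cx', 'cy', 'xyz', 'rotation']
scene [ 1.17676821 -0.66703906  1.36085917] [[0.745, -0.542, 0.389], [0.667, 0.594, -0.45], [0.013, 0.595, 0.804]] 515.5138297995003 515.5138297995003 317.6936741594431 194.78139150611628 ['img', 'fx', 'fy', 'cx', 'cy', 'xyz', 'rotation']
{'time_s': 0.1, 'joints': array([ 1.09998231e+00,  4.23796915e-01,  1.63058876e+00,  2.36554779e-05,
        1.08857774e+00, -1.90176762e-02]), 'qd': array([-1.91983640e-03, -3.27818083e-03, -2.80638940e-03,  7.78778984e-04,
        1.05915938e-04, -6.20781950e-05]), 'joint_efforts': array([-2.63117054e-04, -5.58423150e+01, -2.82445800e+01, -9.02721899e-05,
        2.96253849e-03, -1.75687923e-06]), 'tool_pos': array([0.27262928, 0.56187536, 0.23061287]), 'orientation': array([[-6.40473347e-04, -8.99659494e-01,  4.36591783e-01],
       [-1.21211864e-03,  4.36592250e-01,  8.99658679e-01],
       [-9.99999060e-01,  4.70063682e-05, -1.37011974e-03]]), 'ft_force': array([-0.0590117, -0.3758995,  1.196258 ]), 'ft_torque': array([ 0.03714709,  0.0387238 , -0.04902165]), 'grip_width': 0.08523192827228272} 0.0187
```

View pics/top0.png

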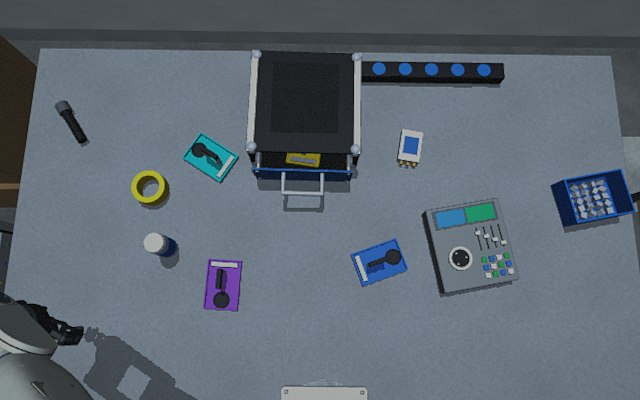

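View pics/scene0.png

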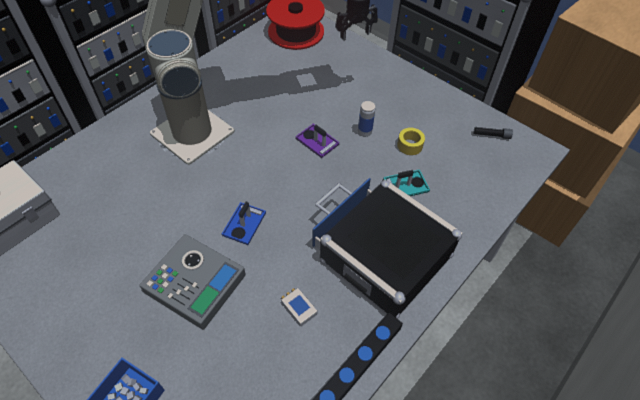

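Top view: the case is at (305,105), the drawer handle at about (303,193), the yellow tray is just visible at (303,158), and the console socket is at (460,258). The blue, purple and turquoise trays are decoys. Bystanders: tape (150,188), can (158,245), converter (410,147).

Run:
```python
from h import *
c=cam("top"); im=cv2.cvtColor(c["img"],cv2.COLOR_RGB2BGR)
a=cv2.resize(im[140:220,235:375],None,fx=5,fy=5,interpolation=cv2.INTER_CUBIC)
b=cv2.resize(im[190:300,415:525],None,fx=3,fy=3,interpolation=cv2.INTER_CUBIC)
o=np.zeros((400+330,700,3),np.uint8);o[:400]=a;o[400:,:330]=b
cv2.imwrite("pics/crop1.png",cv2.resize(o,None,fx=.8,fy=.8))
```

```text
(no output)
```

View pics/crop1.png

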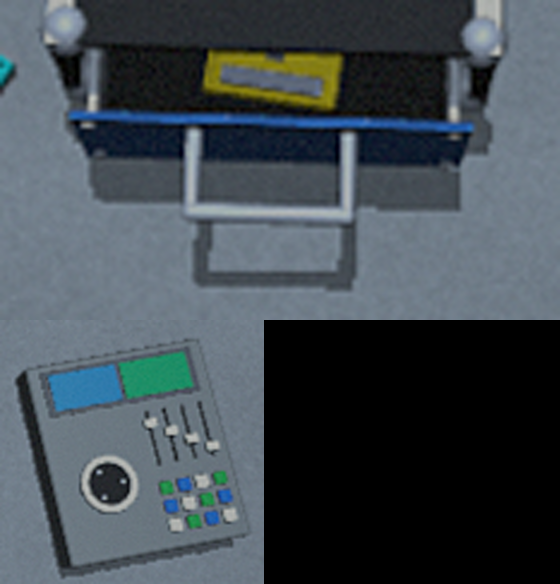

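Run:
```python
from h import *
c=cam("top")
bl=plane(c,281.75,193.25,.1);br=plane(c,323.75,193.75,.1)
pl=plane(c,252.5,168.9,.114);pr=plane(c,353.25,171.6,.114)
print("bar",bl,br,(bl+br)/2);print("panel",pl,pr,(pl+pr)/2,np.linalg.norm(pl-pr),np.arctan2(-(pl-pr)[0],(pl-pr)[1]))
print("socket",plane(c,460.4,258.75,.056))
print("conv",plane(c,410,147,.026),"can",plane(c,153,241,.13),"tape",plane(c,150,188,.048))
# tool-down: needed move
s=ctrl.state();R=np.array(s["orientation"]);y=-(0.025)
h=(bl+br)/2
print("tool z azimuth",np.arctan2(R[1,2],R[0,2]),"delta tool",R.T@(h-np.array(s["tool_pos"]))*1000)
w=cam("wrist","w0.png");print(w["fx"],w["xyz"],w["rotation"].round(2).tolist())
```

```text
bar [0.58747595 0.11333527 0.1       ] [0.58751518 0.0059301  0.1       ] [0.58749557 0.05963269 0.1       ]
panel [0.64712701 0.18871943 0.114     ] [ 0.64330042 -0.06868273  0.114     ] [0.64521371 0.06001835 0.114     ] 0.2574306069922838 -0.014865085311927534
socket [ 0.42992729 -0.34906679  0.056     ]
conv [ 0.7405695  -0.23553452  0.026     ] can [0.45767517 0.42167421 0.13      ] tape [0.60915931 0.46874954 0.048     ]
tool z azimuth 1.1190192516604354 delta tool [ 131.1290426  -502.54278558 -314.42488841]
357.0847846369185 [0.20226202 0.59604486 0.37348619] [[0.44, -0.86, -0.28], [0.9, 0.42, 0.13], [0.0, -0.31, 0.95]]
```

send_rows([
  {"delta_pos": [0,0,0],"spin": 0.12,"claw": 0},
  {"delta_pos": [0,0,0],"spin": 0.12,"claw": 0},
  {"delta_pos": [0,0,0],"spin": 0.12,"claw": 0},
  {"delta_pos": [0,0,0],"spin": 0.12,"claw": 0},
  {"delta_pos": [0,0,0],"spin": 0.12,"claw": 0},
  {"delta_pos": [0,0,0],"spin": 0.12,"claw": 0},
  {"delta_pos": [0,0,0],"spin": 0.12,"claw": 0},
  {"delta_pos": [0,0,0],"spin": 0.12,"claw": 0},
  {"delta_pos": [0,0,0],"spin": 0.12,"claw": 0},
  {"delta_pos": [0,0,0],"spin": 0.05,"claw": 0},
  {"delta_pos": [0,0,0],"spin": 0,"claw": 0},
])

```text
time_s: 1.17
tool_pos: [0.2722, 0.5609, 0.2292]
orientation: [[-0.002, 0.06, 0.998], [-0.004, 0.998, -0.06], [-1.0, -0.004, -0.002]]
ft_force: [0.3, -0.2, -0.4]
grip_width: 0.0428
```

send_rows([
  {"delta_pos": [0,0,0],"spin": -0.045,"claw": 0},
  {"delta_pos": [0,-15,10],"spin": 0,"claw": 0},
  {"delta_pos": [0,-30,20],"spin": 0,"claw": 0},
  {"delta_pos": [0,-30,20],"spin": 0,"claw": 0},
  {"delta_pos": [0,-30,20],"spin": 0,"claw": 0},
  {"delta_pos": [0,-30,20],"spin": 0,"claw": 0},
  {"delta_pos": [0,-30,20],"spin": 0,"claw": 0},
  {"delta_pos": [0,-30,20],"spin": 0,"claw": 0},
  {"delta_pos": [0,-30,20],"spin": 0,"claw": 0},
  {"delta_pos": [0,-30,20],"spin": 0,"claw": 0},
  {"delta_pos": [0,-30,20],"spin": 0,"claw": 0},
  {"delta_pos": [0,-30,20],"spin": 0,"claw": 0},
  {"delta_pos": [0,-30,20],"spin": 0,"claw": 0},
  {"delta_pos": [0,-30,20],"spin": 0,"claw": 0},
  {"delta_pos": [0,-30,20],"spin": 0,"claw": 0},
  {"delta_pos": [0,-30,20],"spin": 0,"claw": 0},
  {"delta_pos": [0,-30,20],"spin": 0,"claw": 0},
  {"delta_pos": [0,-15,10],"spin": 0,"claw": 0},
  {"delta_pos": [0,0,0],"spin": 0,"claw": 0},
])

```text
time_s: 2.75
tool_pos: [0.6101, 0.0625, 0.2298]
orientation: [[0.003, -0.035, 0.999], [-0.001, 0.999, 0.035], [-1.0, -0.001, 0.003]]
ft_force: [-0.1, 0.7, -1.1]
grip_width: 0.0427
```

Run:
```python
from h import *
w=cam("wrist","w1.png");s=ctrl.state();print(s["tool_pos"],s["orientation"],s["joints"])
for p in([.5875,.113,.1],[.5875,.006,.1]):print(proj(w,p))
```

```text
[0.60921254 0.0635787  0.22967879] [[ 1.87929017e-03 -3.47509757e-02  9.99394236e-01]
 [-7.35845423e-04  9.99395682e-01  3.47524097e-02]
 [-9.99997963e-01 -8.00709536e-04  1.85258314e-03]] [ 8.49953243e-02  4.05974515e-01  1.66113441e+00 -1.01621740e-03
  1.07267390e+00  5.07213150e-02]
(np.float64(295.3500260076032), np.float64(120.18809280344591))
(np.float64(294.1811381185894), np.float64(249.57410181423398))
```

View pics/w1.png

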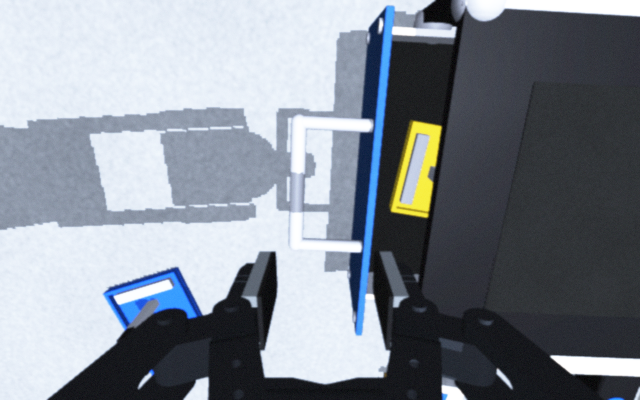

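Wrist view: the handle bar runs from (298,118) to (296,245), within about 3 px of prediction. The yellow tray is at (417,170) in the drawer.

send_rows([
  {"delta_pos": [0,0,0],"spin": 0.047,"claw": 0},
  {"delta_pos": [0,-2,-10],"spin": 0,"claw": 0},
  {"delta_pos": [0,-1,-10],"spin": 0,"claw": 0},
  {"delta_pos": [15,0,0],"spin": 0,"claw": 0},
  {"delta_pos": [20,0,0],"spin": 0,"claw": 0},
  {"delta_pos": [20,0,0],"spin": 0,"claw": 0},
  {"delta_pos": [15,0,0],"spin": 0,"claw": 0},
  {"delta_pos": [0,0,0],"spin": 0,"claw": 0},
])

```text
time_s: 3.47
tool_pos: [0.5784, 0.0669, 0.1589]
orientation: [[-0.0, -0.006, 1.0], [0.001, 1.0, 0.006], [-1.0, 0.001, -0.0]]
ft_force: [0.3, -0.4, -0.6]
grip_width: 0.0428
```

send_rows([
  {"delta_pos": [0,-6,9],"spin": 0.015,"claw": 0},
  {"delta_pos": [10,0,0],"spin": 0,"claw": 0},
  {"delta_pos": [15,0,0],"spin": 0,"claw": 0},
  {"delta_pos": [15,0,0],"spin": 0,"claw": 0},
  {"delta_pos": [0,0,0],"spin": 0,"claw": 0},
])

```text
time_s: 3.88
tool_pos: [0.5881, 0.0627, 0.1211]
orientation: [[0.005, 0.005, 1.0], [0.002, 1.0, -0.005], [-1.0, 0.002, 0.005]]
ft_force: [-1.6, 0.1, -1.4]
grip_width: 0.0427
```

send_rows([
  {"delta_pos": [12,0,0],"spin": 0,"claw": 0},
  {"delta_pos": [14,0,0],"spin": 0,"claw": 0},
  {"delta_pos": [12,0,0],"spin": 0,"claw": 0},
  {"delta_pos": [0,0,0],"spin": 0,"claw": 0},
  {"delta_pos": [0,0,0],"spin": 0,"claw": -1},
  {"delta_pos": [0,0,0],"spin": 0,"claw": -1},
  {"delta_pos": [0,0,0],"spin": 0,"claw": -1},
  {"delta_pos": [0,0,0],"spin": 0,"claw": -1},
  {"delta_pos": [0,0,0],"spin": 0,"claw": -1},
  {"delta_pos": [0,0,0],"spin": 0,"claw": -1},
])

```text
time_s: 4.72
tool_pos: [0.5907, 0.063, 0.0835]
orientation: [[0.01, 0.005, 1.0], [0.002, 1.0, -0.005], [-1.0, 0.003, 0.01]]
ft_force: [-0.3, 0.5, -5.0]
grip_width: 0.0102
```

send_rows([
  {"delta_pos": [0,0,-2],"spin": 0,"claw": -1},
  {"delta_pos": [0,0,-4],"spin": 0,"claw": -1},
  {"delta_pos": [0,0,-6],"spin": 0,"claw": -1},
  {"delta_pos": [0,0,-8],"spin": 0,"claw": -1},
  {"delta_pos": [0,0,-10],"spin": 0,"claw": -1},
  {"delta_pos": [0,0,-10],"spin": 0,"claw": -1},
  {"delta_pos": [0,0,-10],"spin": 0,"claw": -1},
  {"delta_pos": [0,0,-10],"spin": 0,"claw": -1},
  {"delta_pos": [0,0,-10],"spin": 0,"claw": -1},
  {"delta_pos": [0,0,-10],"spin": 0,"claw": -1},
  {"delta_pos": [0,0,-10],"spin": 0,"claw": -1},
  {"delta_pos": [0,0,-8],"spin": 0,"claw": -1},
  {"delta_pos": [0,0,-6],"spin": 0,"claw": -1},
  {"delta_pos": [0,0,-4],"spin": 0,"claw": -1},
  {"delta_pos": [0,0,-2],"spin": 0,"claw": -1},
])

```text
time_s: 5.97
tool_pos: [0.4695, 0.065, 0.0834]
orientation: [[0.015, 0.005, 1.0], [0.005, 1.0, -0.005], [-1.0, 0.005, 0.015]]
ft_force: [1.7, 2.0, -6.4]
grip_width: 0.0099
```

send_rows([
  {"delta_pos": [0,0,-3],"spin": 0,"claw": -1},
  {"delta_pos": [0,0,-5],"spin": 0,"claw": -1},
  {"delta_pos": [0,0,-5],"spin": 0,"claw": -1},
  {"delta_pos": [0,0,-5],"spin": 0,"claw": -1},
  {"delta_pos": [0,0,-4],"spin": 0,"claw": -1},
  {"delta_pos": [0,0,-3],"spin": 0,"claw": -1},
  {"delta_pos": [0,0,-3],"spin": 0,"claw": -1},
  {"delta_pos": [0,0,-3],"spin": 0,"claw": -1},
  {"delta_pos": [0,0,-2],"spin": 0,"claw": -1},
])

```text
time_s: 6.72
tool_pos: [0.4353, 0.0656, 0.0834]
orientation: [[0.018, 0.006, 1.0], [0.005, 1.0, -0.006], [-1.0, 0.005, 0.018]]
ft_force: [1.9, 4.3, -2.5]
grip_width: 0.0096
```

send_rows([
  {"delta_pos": [0,0,-3],"spin": 0,"claw": -1},
  {"delta_pos": [0,0,-3],"spin": 0,"claw": -1},
  {"delta_pos": [0,0,-3],"spin": 0,"claw": -1},
  {"delta_pos": [0,0,-3],"spin": 0,"claw": -1},
])

```text
time_s: 7.05
tool_pos: [0.4351, 0.0657, 0.0835]
orientation: [[0.044, 0.004, 0.999], [0.006, 1.0, -0.004], [-0.999, 0.006, 0.044]]
ft_force: [11.9, 1.7, -16.9]
grip_width: 0.0097
```

send_rows([
  {"delta_pos": [0,0,0],"spin": 0,"claw": -1},
  {"delta_pos": [0,0,0],"spin": 0,"claw": 0},
  {"delta_pos": [0,0,0],"spin": 0,"claw": 0},
  {"delta_pos": [0,0,0],"spin": 0,"claw": 0},
  {"delta_pos": [0,0,0],"spin": 0,"claw": 0},
])

```text
time_s: 7.47
tool_pos: [0.434, 0.0645, 0.0835]
orientation: [[0.042, 0.003, 0.999], [0.004, 1.0, -0.003], [-0.999, 0.004, 0.042]]
ft_force: [0.2, -0.1, 0.4]
grip_width: 0.0428
```

send_rows([
  {"delta_pos": [-10,0,0],"spin": 0,"claw": 0},
  {"delta_pos": [-20,0,1],"spin": 0,"claw": 0},
  {"delta_pos": [-20,0,1],"spin": 0,"claw": 0},
  {"delta_pos": [-30,0,1],"spin": 0,"claw": 0},
  {"delta_pos": [-30,0,1],"spin": 0,"claw": 0},
  {"delta_pos": [-30,0,1],"spin": 0,"claw": 0},
  {"delta_pos": [-10,0,0],"spin": 0,"claw": 0},
  {"delta_pos": [0,0,0],"spin": 0,"claw": 0},
])

```text
time_s: 8.13
tool_pos: [0.4291, 0.0624, 0.2393]
orientation: [[0.034, 0.002, 0.999], [0.001, 1.0, -0.002], [-0.999, 0.001, 0.034]]
ft_force: [-0.0, -0.3, -0.5]
grip_width: 0.0428
```

Run:
```python
from h import *
w=cam("wrist","w2.png");t=cam("top","t2.png");s=ctrl.state();print(s["tool_pos"],s["orientation"].round(3).tolist())
x=cv2.resize(t["img"][130:260,225:385],None,fx=3,fy=3,interpolation=cv2.INTER_CUBIC)
o=np.zeros((600,640,3),np.uint8);o[:400]=w["img"]; x=cv2.resize(t["img"][140:240,240:370],None,fx=2,fy=2,interpolation=cv2.INTER_CUBIC)
o[400:,:260]=x
cv2.imwrite("pics/c2.png",o[:,:,::-1])
```

```text
[0.42823522 0.06233649 0.23721626] [[0.031, 0.002, 1.0], [0.001, 1.0, -0.002], [-1.0, 0.001, 0.031]]
```

View pics/c2.png

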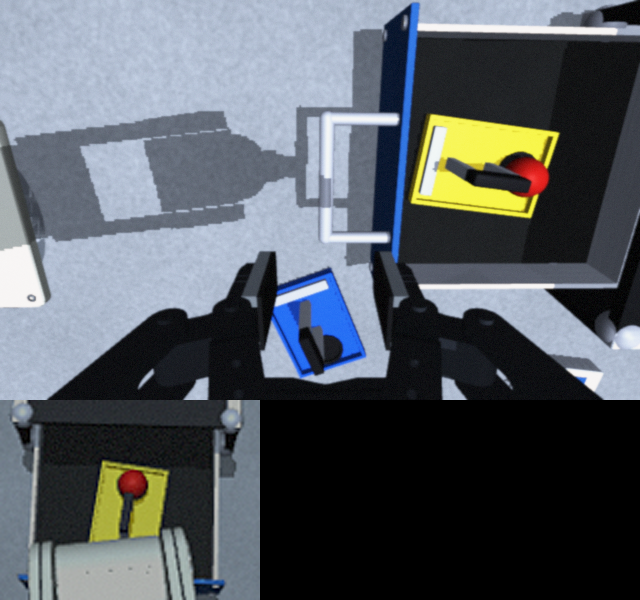

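```bash
cat >> h.py <<'E'
def tray(c,box=None,z0=.022):
    hsv=cv2.cvtColor(c["img"],cv2.COLOR_RGB2HSV)
    m=cv2.inRange(hsv,(22,120,60),(35,255,255))
    if box: k=np.zeros_like(m);k[box[1]:box[3],box[0]:box[2]]=1;m=m*k
    m=cv2.morphologyEx(m,cv2.MORPH_OPEN,np.ones((3,3)))
    ct=max(cv2.findContours(m,0,2)[0],key=cv2.contourArea)
    P=np.array([plane(c,u,v,z0+.014)[:2] for u,v in cv2.convexHull(ct)[:,0]],np.float32)*1000
    r=cv2.minAreaRect(P); 
    b=cv2.boxPoints(r); e=[b[1]-b[0],b[2]-b[1]]; l=max(e,key=np.linalg.norm); l=l*np.sign(l[0]); yaw=np.arctan2(l[1],l[0])
    red=cv2.inRange(hsv,(0,150,60),(6,255,255))|cv2.inRange(hsv,(174,150,60),(180,255,255))
    rc=max(cv2.findContours(red,0,2)[0],key=cv2.contourArea)
    (u,v),rr=cv2.minEnclosingCircle(rc)
    return np.array(r[0])/1000,np.array(r[1]),yaw,plane(c,u,v,z0+.026),rr
E
python3 - <<'E'
from h import *
w=cam("wrist");t=tray(w);print(t)
cc,_,y,b,_=t;d=np.array([np.cos(y),np.sin(y)])
print("grip",cc-.012*d,"pocket pred",cc+.04*d,"ball",b,w["xyz"])
E
```

```text
(array([0.59492377, 0.05847752]), array([ 92.54081726, 135.51708984]), np.float32(-0.14078344), array([0.63621126, 0.05241264, 0.048     ]), 21.673274993896484)
grip [0.58304249 0.06016134] pocket pred [0.63452802 0.05286476] ball [0.63621126 0.05241264 0.048     ] [0.42466045 0.14064584 0.37989044]
```

send_rows([
  {"delta_pos": [0,0,10],"spin": 0.06,"claw": 0.2},
  {"delta_pos": [0,0,20],"spin": 0,"claw": 0.2},
  {"delta_pos": [0,0,25],"spin": 0,"claw": 0.2},
  {"delta_pos": [0,0,25],"spin": 0,"claw": 0.2},
  {"delta_pos": [0,0,25],"spin": 0,"claw": 0.2},
  {"delta_pos": [0,0,25],"spin": 0,"claw": 0.2},
  {"delta_pos": [0,0,15],"spin": 0,"claw": 0.2},
  {"delta_pos": [0,0,0],"spin": 0.12,"claw": 0.2},
  {"delta_pos": [0,0,0],"spin": 0.12,"claw": 0.2},
  {"delta_pos": [0,0,0],"spin": 0.12,"claw": 0.2},
  {"delta_pos": [0,0,0],"spin": 0.12,"claw": 0.2},
  {"delta_pos": [0,0,0],"spin": 0.12,"claw": 0.2},
  {"delta_pos": [0,0,0],"spin": 0.12,"claw": 0.2},
  {"delta_pos": [0,0,0],"spin": 0.12,"claw": 0.2},
  {"delta_pos": [0,0,0],"spin": 0.12,"claw": 0.2},
  {"delta_pos": [0,0,0],"spin": 0.12,"claw": 0.2},
  {"delta_pos": [0,0,0],"spin": 0.12,"claw": 0.2},
  {"delta_pos": [0,0,0],"spin": 0.12,"claw": 0.2},
  {"delta_pos": [0,0,0],"spin": 0.12,"claw": 0.2},
  {"delta_pos": [0,0,0],"spin": 0.12,"claw": 0.2},
])

```text
time_s: 9.95
tool_pos: [0.5552, 0.0501, 0.1912]
orientation: [[-0.049, 0.992, -0.112], [-0.007, -0.113, -0.994], [-0.999, -0.048, 0.012]]
ft_force: [0.2, -0.2, -0.3]
grip_width: 0.0513
```

send_rows([
  {"delta_pos": [0,0,0],"spin": 0.05,"claw": 0.2},
  {"delta_pos": [0,0,0],"spin": 0,"claw": 0.2},
])

```text
time_s: 10.12
tool_pos: [0.5526, 0.0499, 0.1864]
orientation: [[-0.057, 0.984, -0.17], [-0.007, -0.171, -0.985], [-0.998, -0.055, 0.017]]
ft_force: [0.5, -1.0, -1.1]
grip_width: 0.051
```

Run:
```python
from h import *
w=cam("wrist","w3.png");s=ctrl.state();R=s["orientation"];print(s["tool_pos"],R.round(3).tolist(),s["joints"].round(2),np.arctan2(R[1,2],R[0,2]))
t=tray(w);print(t);cc,_,y,b,_=t;d=np.array([np.cos(y),np.sin(y)]);print("grip",cc-.012*d)
p=.583,.060; print(w["xyz"],proj(w,[.583-.025,.0637,.098]),proj(w,[.608,.0565,.098]))
```

```text
[0.55230127 0.04984103 0.18618189] [[-0.058, 0.984, -0.168], [-0.007, -0.168, -0.986], [-0.998, -0.056, 0.017]] [ 0.07  0.4   1.78 -0.    1.01  1.81] -1.7391261119068386
(array([0.59608209, 0.05824745]), array([ 91.99467468, 131.80757141]), np.float32(-0.13958304), array([0.63401308, 0.05212058, 0.048     ]), 28.453161239624023)
grip [0.5841988  0.05991701]
[0.63922864 0.0367991  0.32446004] (np.float64(300.6865715557321), np.float64(193.85641288095658)) (np.float64(296.46121100061606), np.float64(118.24014537800444))
```

View pics/w3.png

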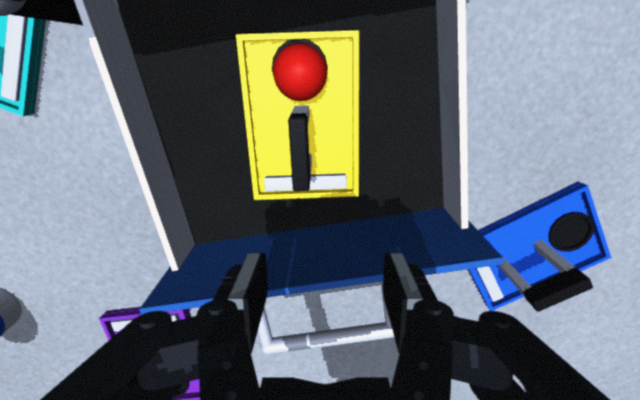

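Wrist view: the tray is seen squarely, ball seated at (300,70), black grip bar along (300,115)–(300,188). This agrees with the prediction within about 2 px.

send_rows([
  {"delta_pos": [0,8,-4],"spin": -0.028,"claw": 0.2},
  {"delta_pos": [0,8,-4],"spin": 0,"claw": 0.2},
  {"delta_pos": [0,8,-3],"spin": 0,"claw": 0.2},
  {"delta_pos": [0,6,-2],"spin": 0,"claw": 0.2},
  {"delta_pos": [0,0,0],"spin": 0,"claw": 0.2},
  {"delta_pos": [0,0,0],"spin": 0,"claw": 0.2},
])

```text
time_s: 10.67
tool_pos: [0.5837, 0.0587, 0.1791]
orientation: [[-0.066, 0.989, -0.133], [-0.008, -0.134, -0.991], [-0.998, -0.065, 0.017]]
ft_force: [0.2, 0.3, 0.7]
grip_width: 0.0512
```

```bash
cat > d.py <<'E'
from h import *
import sys
T=np.array([float(x) for x in sys.argv[1:4]])
s=ctrl.state();R=s["orientation"];print(s["time_s"],s["tool_pos"].round(4),R.round(3).tolist(),"A",np.arctan2(R[1,2],R[0,2]).round(3),"F",s["ft_force"].round(1),s["grip_width"])
print("delta tool mm",(R.T@(T-s["tool_pos"])*1000).round(1),s["qd"].round(3))
E
python3 d.py .583 .060 .069
```

```text
10.6667 [0.5837 0.0587 0.1791] [[-0.066, 0.989, -0.133], [-0.008, -0.134, -0.991], [-0.998, -0.065, 0.017]] A -1.704 F [0.2 0.3 0.7] 0.051204989101236185
delta tool mm [109.9   6.2  -3. ] [ 0.001  0.014 -0.018 -0.    -0.001  0.   ]
```

send_rows([
  {"delta_pos": [8,1,-1],"spin": 0.007,"claw": 0.2},
  {"delta_pos": [14,1,-1],"spin": 0,"claw": 0.2},
  {"delta_pos": [14,1,0],"spin": 0,"claw": 0.2},
  {"delta_pos": [14,1,0],"spin": 0,"claw": 0.2},
  {"delta_pos": [12,0,0],"spin": 0,"claw": 0.2},
  {"delta_pos": [8,0,0],"spin": 0,"claw": 0.2},
  {"delta_pos": [0,0,0],"spin": 0,"claw": 0.2},
  {"delta_pos": [0,0,0],"spin": 0,"claw": 0.2},
])

```text
time_s: 11.33
tool_pos: [0.5821, 0.0595, 0.1043]
orientation: [[-0.066, 0.988, -0.142], [-0.008, -0.143, -0.99], [-0.998, -0.064, 0.017]]
ft_force: [0.5, -0.2, 0.9]
grip_width: 0.0511
```

```bash
python3 d.py .583 .060 .069
```

```text
11.3333 [0.5821 0.0595 0.1043] [[-0.066, 0.988, -0.142], [-0.008, -0.143, -0.99], [-0.998, -0.064, 0.017]] A -1.714 F [ 0.5 -0.2  0.9] 0.051084697261277213
delta tool mm [35.1  3.1 -1.2] [ 0.001  0.012  0.012 -0.001 -0.007  0.001]
```

send_rows([
  {"delta_pos": [8,1,-1],"spin": 0,"claw": 0.2},
  {"delta_pos": [10,1,0],"spin": 0,"claw": 0.2},
  {"delta_pos": [10,1,0],"spin": 0,"claw": 0.2},
  {"delta_pos": [6,0,0],"spin": 0,"claw": 0.2},
  {"delta_pos": [0,0,0],"spin": 0,"claw": 0.2},
  {"delta_pos": [0,0,0],"spin": 0,"claw": 0.2},
])

```text
time_s: 11.83
tool_pos: [0.5842, 0.0599, 0.0681]
orientation: [[-0.063, 0.988, -0.143], [-0.008, -0.143, -0.99], [-0.998, -0.061, 0.017]]
ft_force: [1.4, 0.2, 0.4]
grip_width: 0.0511
```

```bash
python3 d.py .583 .060 .069; python3 -c "
from h import *
w=cam('wrist','w4.png')"
```

```text
11.8333 [0.5842 0.0599 0.0681] [[-0.063, 0.988, -0.143], [-0.008, -0.143, -0.99], [-0.998, -0.061, 0.017]] A -1.714 F [1.4 0.2 0.4] 0.05109432317355866
delta tool mm [-0.8 -1.3  0.1] [ 0.001  0.016  0.003  0.    -0.006  0.001]
```

View pics/w4.png

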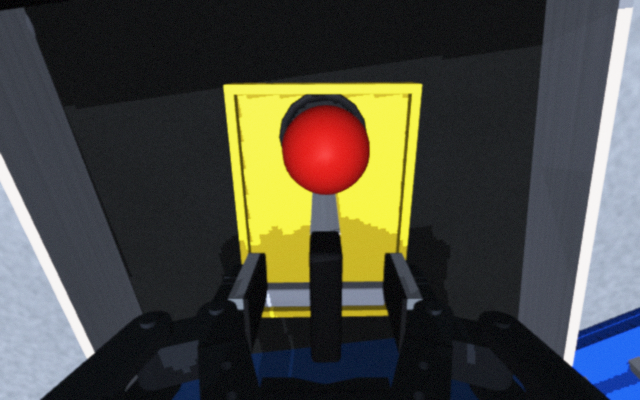

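The grip bar (325,300) sits midway between the fingers (253 and 400) and the ball is in its pocket. I'll close the gripper.

send_rows([
  {"delta_pos": [0,0,0],"spin": 0,"claw": -1},
  {"delta_pos": [0,0,0],"spin": 0,"claw": -1},
  {"delta_pos": [0,0,0],"spin": 0,"claw": -1},
  {"delta_pos": [0,0,0],"spin": 0,"claw": -1},
  {"delta_pos": [0,0,0],"spin": 0,"claw": -1},
  {"delta_pos": [0,0,0],"spin": 0,"claw": -1},
  {"delta_pos": [0,0,0],"spin": 0,"claw": -1},
  {"delta_pos": [0,0,0],"spin": 0,"claw": -1},
])

```text
time_s: 12.55
tool_pos: [0.5847, 0.0601, 0.0694]
orientation: [[-0.061, 0.988, -0.143], [-0.008, -0.144, -0.99], [-0.998, -0.059, 0.016]]
ft_force: [1.0, -1.2, -1.6]
grip_width: 0.0109
```

```bash
python3 d.py .584 .060 .069
```

```text
12.55 [0.5847 0.0601 0.0694] [[-0.061, 0.988, -0.143], [-0.008, -0.144, -0.99], [-0.998, -0.059, 0.016]] A -1.714 F [ 1.  -1.2 -1.6] 0.010948375316353787
delta tool mm [ 0.4 -0.7  0.2] [-0.001  0.001  0.001 -0.002 -0.001  0.   ]
```

send_rows([
  {"delta_pos": [-3,0,0],"spin": 0,"claw": -1},
  {"delta_pos": [-6,0,0],"spin": 0,"claw": -1},
  {"delta_pos": [-9,-0.5,0],"spin": 0,"claw": -1},
  {"delta_pos": [-12,-0.7,0],"spin": 0,"claw": -1},
  {"delta_pos": [-12,-0.7,0],"spin": 0,"claw": -1},
  {"delta_pos": [-12,-0.7,0],"spin": 0,"claw": -1},
  {"delta_pos": [-12,-0.7,0],"spin": 0,"claw": -1},
  {"delta_pos": [-12,-0.7,0],"spin": 0,"claw": -1},
  {"delta_pos": [-12,-0.7,0],"spin": 0,"claw": -1},
  {"delta_pos": [-12,-0.7,0],"spin": 0,"claw": -1},
  {"delta_pos": [-12,-0.7,0],"spin": 0,"claw": -1},
  {"delta_pos": [-9,-0.5,0],"spin": 0,"claw": -1},
  {"delta_pos": [-6,-0.3,0],"spin": 0,"claw": -1},
  {"delta_pos": [-3,0,0],"spin": 0,"claw": -1},
  {"delta_pos": [0,0,0],"spin": 0,"claw": -1},
])

```text
time_s: 13.8
tool_pos: [0.5865, 0.0624, 0.2214]
orientation: [[-0.054, 0.988, -0.143], [-0.007, -0.143, -0.99], [-0.999, -0.052, 0.015]]
ft_force: [-0.2, -0.1, -3.6]
grip_width: 0.011
```

```bash
python3 - <<'E'
from h import *
w=cam('wrist','w5.png');s=ctrl.state();R=s["orientation"];print(s["joints"].round(2))
P=s["tool_pos"]-.0187*R[:,0];b=P[2]-.066
t=tray(w,z0=b);print(t,"under",b,"pinch",P)
E
python3 d.py .43 -.349 .2
```

```text
[ 0.09  0.41  1.68 -0.    1.11  1.8 ]
(array([0.59989197, 0.05988967]), array([ 91.88983917, 128.11433411]), np.float32(-0.1440596), array([0.63499977, 0.05456434, 0.19971759]), 44.23374938964844) under 0.173717592714999 pinch [0.58731359 0.06253992 0.23971759]
13.85 [0.5863 0.0624 0.221 ] [[-0.054, 0.988, -0.143], [-0.007, -0.143, -0.99], [-0.999, -0.052, 0.015]] A -1.714 F [ 0.1  0.2 -3.8] 0.010981743514026567
delta tool mm [ 32.4 -94.5 429.1] [-0.001  0.017  0.012  0.    -0.008 -0.001]
```

View pics/w5.png

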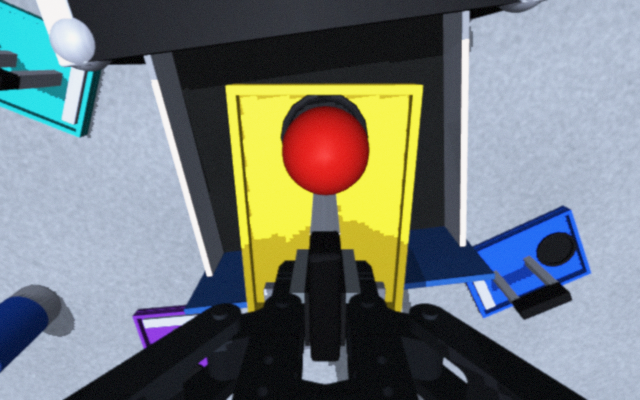

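Tray lifted, ball seated at (325,150), drawer still open. I'll carry it with gentle ramps.

send_rows([
  {"delta_pos": [0,-1.4,4],"spin": 0,"claw": -1},
  {"delta_pos": [0,-2.7,8],"spin": 0,"claw": -1},
  {"delta_pos": [0,-4,12],"spin": 0,"claw": -1},
  {"delta_pos": [0,-5.4,16],"spin": 0,"claw": -1},
  {"delta_pos": [0,-6,18],"spin": 0,"claw": -1},
  {"delta_pos": [0,-6,18],"spin": 0,"claw": -1},
  {"delta_pos": [0,-6,18],"spin": 0,"claw": -1},
  {"delta_pos": [0,-6,18],"spin": 0,"claw": -1},
  {"delta_pos": [0,-6,18],"spin": 0,"claw": -1},
  {"delta_pos": [0,-6,18],"spin": 0,"claw": -1},
  {"delta_pos": [0,-6,18],"spin": 0,"claw": -1},
  {"delta_pos": [0,-6,18],"spin": 0,"claw": -1},
  {"delta_pos": [0,-6,18],"spin": 0,"claw": -1},
  {"delta_pos": [0,-6,18],"spin": 0,"claw": -1},
  {"delta_pos": [0,-5,15],"spin": 0,"claw": -1},
  {"delta_pos": [0,-4,12],"spin": 0,"claw": -1},
  {"delta_pos": [0,-3,9],"spin": 0,"claw": -1},
  {"delta_pos": [0,-2,6],"spin": 0,"claw": -1},
  {"delta_pos": [0,-1,3],"spin": 0,"claw": -1},
  {"delta_pos": [0,0,0],"spin": 0,"claw": -1},
])

```text
time_s: 15.52
tool_pos: [0.4346, -0.21, 0.2206]
orientation: [[-0.079, 0.986, -0.148], [-0.005, -0.148, -0.989], [-0.997, -0.078, 0.017]]
ft_force: [-1.4, 0.2, -3.3]
grip_width: 0.0112
```

```bash
python3 d.py .379 -.3415 .2
```

```text
15.5167 [ 0.4346 -0.21    0.2206] [[-0.079, 0.986, -0.148], [-0.005, -0.148, -0.989], [-0.997, -0.078, 0.017]] A -1.719 F [-1.4  0.2 -3.3] 0.011174879655783286
delta tool mm [ 25.6 -33.6 137.9] [-0.006  0.     0.006  0.006 -0.     0.004]
```

send_rows([
  {"delta_pos": [0,-1,4],"spin": 0,"claw": -1},
  {"delta_pos": [0,-2,8],"spin": 0,"claw": -1},
  {"delta_pos": [0,-3,12],"spin": 0,"claw": -1},
  {"delta_pos": [0,-3,14],"spin": 0,"claw": -1},
  {"delta_pos": [0,-3,14],"spin": 0,"claw": -1},
  {"delta_pos": [0,-3,14],"spin": 0,"claw": -1},
  {"delta_pos": [0,-3,14],"spin": 0,"claw": -1},
  {"delta_pos": [0,-3,13],"spin": 0,"claw": -1},
  {"delta_pos": [0,-3,11],"spin": 0,"claw": -1},
  {"delta_pos": [0,-2,9],"spin": 0,"claw": -1},
  {"delta_pos": [0,-1.5,7],"spin": 0,"claw": -1},
  {"delta_pos": [0,-1,5],"spin": 0,"claw": -1},
  {"delta_pos": [0,-0.5,2],"spin": 0,"claw": -1},
  {"delta_pos": [0,0,0],"spin": 0,"claw": -1},
  {"delta_pos": [0,0,0],"spin": 0,"claw": -1},
])

```text
time_s: 16.77
tool_pos: [0.3843, -0.3409, 0.2249]
orientation: [[-0.079, 0.987, -0.141], [-0.005, -0.142, -0.99], [-0.997, -0.078, 0.017]]
ft_force: [0.1, -0.0, -4.1]
grip_width: 0.0112
```

```bash
cat > k.py <<'E'
from h import *
w=cam('wrist','wk.png');t=cam('top','tk.png');s=ctrl.state();R=s["orientation"]
P=s["tool_pos"]-.0187*R[:,0];b=P[2]-.066
a=tray(w,z0=b);print("ball wrist",a[3],"under",b,"yaw",a[2])
hsv=cv2.cvtColor(t["img"],cv2.COLOR_RGB2HSV);red=cv2.inRange(hsv,(0,150,60),(6,255,255))|cv2.inRange(hsv,(174,150,60),(180,255,255))
r=max(cv2.findContours(red,0,2)[0],key=cv2.contourArea);(u,v),q=cv2.minEnclosingCircle(r);print("ball top",plane(t,u,v,b+.026),u,v,q)
cv2.imwrite("pics/tk.png",cv2.resize(t["img"][150:330,340:600,::-1],None,fx=2.4,fy=2.4))
E
python3 d.py .379 -.3415 .2;python3 k.py
```

```text
16.7667 [ 0.3843 -0.3409  0.2249] [[-0.079, 0.987, -0.141], [-0.005, -0.142, -0.99], [-0.997, -0.078, 0.017]] A -1.712 F [ 0.1 -0.  -4.1] 0.01123267976540292
delta tool mm [25.2 -3.2  0.9] [-0.002  0.002 -0.     0.001  0.     0.003]
ball wrist [ 0.43997926 -0.35091329  0.2035439 ] under 0.17754389950328098 yaw -0.14618488
ball top [ 0.44077392 -0.35127954  0.2035439 ] 481.5 248.5 8.860122680664062
```

View pics/tk.png

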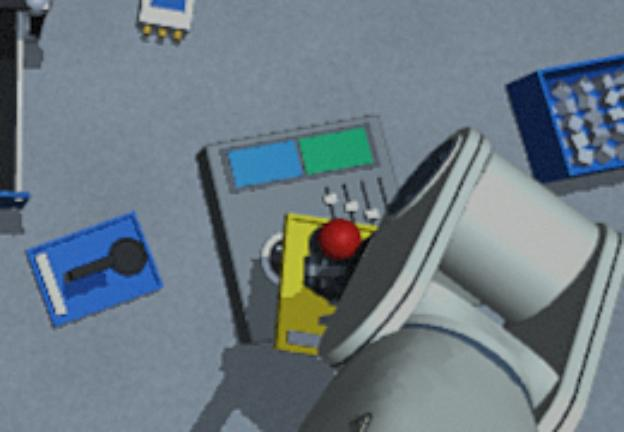

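The tray is over the console with the ball seated; wrist and top cameras agree on the ball to 1 mm. I'll descend gently.

send_rows([
  {"delta_pos": [2,0,0],"spin": 0,"claw": -1},
  {"delta_pos": [4,-0.5,0],"spin": 0,"claw": -1},
  {"delta_pos": [7,-0.5,-0.5],"spin": 0,"claw": -1},
  {"delta_pos": [9,-0.5,-0.5],"spin": 0,"claw": -1},
  {"delta_pos": [9,-0.5,-0.5],"spin": 0,"claw": -1},
  {"delta_pos": [9,-0.5,-0.5],"spin": 0,"claw": -1},
  {"delta_pos": [9,-0.5,0],"spin": 0,"claw": -1},
  {"delta_pos": [9,0,0],"spin": 0,"claw": -1},
  {"delta_pos": [7,0,0],"spin": 0,"claw": -1},
  {"delta_pos": [5,0,0],"spin": 0,"claw": -1},
  {"delta_pos": [3,0,0],"spin": 0,"claw": -1},
  {"delta_pos": [1,0,0],"spin": 0,"claw": -1},
  {"delta_pos": [0,0,0],"spin": 0,"claw": -1},
  {"delta_pos": [0,0,0],"spin": 0,"claw": -1},
])

```text
time_s: 18.03
tool_pos: [0.3747, -0.3364, 0.1416]
orientation: [[-0.082, 0.987, -0.138], [-0.003, -0.139, -0.99], [-0.997, -0.081, 0.014]]
ft_force: [0.3, -0.1, -3.7]
grip_width: 0.0109
```

```bash
python3 d.py .379 -.3415 .14;python3 k.py
python3 - <<'E'
from h import *
c=cam("scene","s6.png");print("socket scene",plane(c,193,260,.056))
img=cv2.cvtColor(cv2.imread("pics/scene0.png"),cv2.COLOR_BGR2GRAY)
e=img[240:280,170:215];m=(e>190).astype(np.uint8)
ct=max(cv2.findContours(m,0,2)[0],key=cv2.contourArea);(u,v),ax,_=cv2.fitEllipse(ct);print(u+170,v+240,ax,plane(c,u+170,v+240,.056))
E
```

```text
18.0333 [ 0.3747 -0.3364  0.1416] [[-0.082, 0.987, -0.138], [-0.003, -0.139, -0.99], [-0.997, -0.081, 0.014]] A -1.709 F [ 0.3 -0.1 -3.7] 0.010919220075892308
delta tool mm [1.3 5.1 4.5] [-0.     0.001 -0.003  0.001 -0.001 -0.005]
ball wrist [ 0.43095573 -0.34441062  0.12051911] under 0.09451910862887197 yaw -0.14161041
ball top [ 0.42955617 -0.34328483  0.12051911] 466.3571472167969 256.6428527832031 7.8175272941589355
socket scene [ 0.43622627 -0.35176236  0.056     ]Traceback (most recent call last):
  File "<stdin>", line 5, in <module>
cv2.error: OpenCV(4.12.0) /io/opencv/modules/imgproc/src/shapedescr.cpp:361: error: (-201:Incorrect size of input array) There should be at least 5 points to fit the ellipse in function 'fitEllipseNoDirect'
```

Run:
```python
from h import *
for n,(u0,v0),r in(("top",(460,258),17),("scene",(193,260),17)):
    c=cam(n); g=cv2.cvtColor(cv2.imread(f"pics/{n}0.png"),cv2.COLOR_BGR2GRAY)[v0-r:v0+r+1,u0-r:u0+r+1]
    th=(int(np.median(g))+int(g.max()))//2
    m=(g>th).astype(np.uint8)
    ct=max(cv2.findContours(m,0,1)[0],key=cv2.contourArea);h=cv2.convexHull(ct);(u,v),ax,_=cv2.fitEllipse(h)
    print(n,th,u+u0-r,v+v0-r,ax,plane(c,u+u0-r,v+v0-r,.056))
```

```text
top 152 460.43448638916016 257.8421325683594 (22.187719345092773, 23.541339874267578) [ 0.43226235 -0.34928695  0.056     ]
scene 152 192.0590362548828 259.2701225280762 (17.84920310974121, 21.05558967590332) [ 0.43238995 -0.35202847  0.056     ]
```

send_rows([
  {"delta_pos": [0,1,1.5],"spin": 0,"claw": -1},
  {"delta_pos": [0,1,2],"spin": 0,"claw": -1},
  {"delta_pos": [0,0.5,1.5],"spin": 0,"claw": -1},
  {"delta_pos": [0,0,0.5],"spin": 0,"claw": -1},
  {"delta_pos": [0,0,0],"spin": 0,"claw": -1},
  {"delta_pos": [0,0,0],"spin": 0,"claw": -1},
  {"delta_pos": [0,0,0],"spin": 0,"claw": -1},
  {"delta_pos": [0,0,0],"spin": 0,"claw": -1},
])

```text
time_s: 18.95
tool_pos: [0.3771, -0.3433, 0.1425]
orientation: [[-0.08, 0.987, -0.138], [-0.005, -0.139, -0.99], [-0.997, -0.079, 0.016]]
ft_force: [-0.5, 0.3, -3.7]
grip_width: 0.011
```

```bash
python3 d.py .379 -.3415 .14;python3 k.py
python3 - <<'E'
from h import *
c=cam("scene");cv2.imwrite("pics/s7.png",cv2.resize(c["img"][100:340,100:480,::-1],None,fx=2,fy=2))
E
```

```text
18.95 [ 0.3771 -0.3433  0.1425] [[-0.08, 0.987, -0.138], [-0.005, -0.139, -0.99], [-0.997, -0.079, 0.016]] A -1.709 F [-0.5  0.3 -3.7] 0.011023642410904779
delta tool mm [ 2.4  1.8 -2.1] [-0.001  0.     0.     0.002 -0.001 -0.002]
ball wrist [ 0.43348562 -0.34960115  0.12115578] under 0.09515578045585354 yaw -0.14271407
ball top [ 0.43246721 -0.34932826  0.12115578] 468.8394470214844 255.45413208007812 7.990512847900391
```

View pics/s7.png

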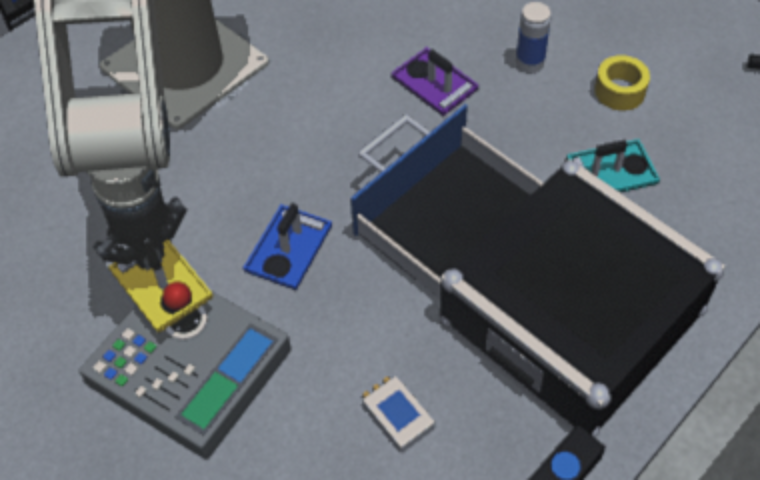

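Everything is in place: the tray is over the console with the ball above the socket, the drawer is fully open, and the can, tape and converter are untouched.

```bash
python3 -c "
from workcell import ctrl
print(ctrl.finish_job())"
```

```text
the job is handed in; nothing more can be done
None
```

I pulled the drawer out to its stop and left it open. I then lifted the yellow tray by its black grip and carried it to the console. The job was handed in at about 19 s, with the arm still holding the tray above the trackball socket.

- **Ball position:** the ball was still in its pocket at the last look. Its centre measured (0.433, -0.350) by the wrist camera and (0.432, -0.349) by the top camera. The socket measured (0.432, -0.349) from the top and (0.432, -0.352) from the scene camera, so the ball is within about 3 mm of it.
- **Height:** the tray's underside is at about 0.095 m, or 36 mm above the highest keys. Nothing is touching: the wrist force is about 4 N and steady, close to the tray's weight.
- **Level and still:** joint speeds were near zero. The tool leaned about 1° more than at the grasp, so the tray may be about 1° off level. I did not correct this.
- **Drawer and bystanders:** the final scene picture shows the drawer open and the tape roll, spray can and converter where they started. The highest wrist force I saw was about 21 N, when I pulled against the drawer stop.

One early reading of the socket, a rough pixel estimate from the scene camera, was off by about 4 mm. I replaced it with an ellipse fit before the final adjustment.

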